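# Swing the inspection camera to the blue dish and relock its index plunger

### The arm

A 6-joint arm with a two-finger parallel gripper is mounted at the origin on the work surface. World frame = base frame: x ahead of the robot, y to its left, z up, the work surface at z = 0. Lengths are in m, angles in rad, forces in N, time in s.
With the tool pointing down it reaches from about 0.275 to 0.825 m from the base axis. Payload 5.2 kg.
Tool frame: the origin (TCP) lies at the very end of the fingers, on their centre line; the grasp point (between the pads) lies hold_point_z behind it (hold_point_z is the distance from the TCP to the grasp point, in m); z points along the fingers, y is the line along which they close (so a half turn about z gives the same grasp; the last joint's range is limited). The gripper opens to 93 mm and grips with 3 to 60 N. Pads are 15 mm wide; open, the fingers measure 128 mm over their backs; the gripper's body (75 mm by 188 mm) begins 65 mm behind the grasp point.
Start: joints at [-1.344, 0.259, 1.535, -0, 1.348, -0.203], TCP at [0.229, -0.5, 0.219] pointing down, gripper open.
Joint ranges: [-3.14, 3.14], [-0.91, 2.08], [0.19, 2.58], [-1.22, 4.36], [0.22, 2.71], [-3.12, 3.12]. Speed limits (rad/s): [2.57, 2.57, 3.14, 3.14, 3.14, 3.14].

### API

Orientations are given as a 3x3 rotation matrix whose columns are the frame's x, y, z axes.
In Python, from bench import * gives the robot as it stands.
- The arm moves only by the tool servo_tool, never from a script. Its argument "motion" is a list of rows, each a list of 4 numbers: the shift along the world's x, y, z as a fraction of full scale, then the turn about the world's z as a fraction of full scale. In form: [[x, y, z, turn], ...]. A call has 1 to 20 rows; each row shifts and turns the commanded pose from where the row before left it; what a row does not reach is not made up. Full scale, the value 1, is 40 cm for a shift and 60 degrees for a turn. A row lasts 1/8 s, in which the tool goes at most 62.5 mm and 10.7 degrees, less where a joint would pass 70% of its speed; a pose out of reach is approached as far as the arm can. A call with a number of a shift or a turn outside -1 to 1 is refused whole. A call with a gripper value outside its range is refused whole. "jaw" is the closure, from 0 (fully open) to 1 (shut), set as the call begins (left out, the last holds). The fingers move at their own pace and stop on an object; "grip_force" is the grip in N (left out, the last holds). Time passes only in rows, so rows that do not move let the fingers close. It gives the time, the measured TCP pose, the force, the opening and the grip force at its end, in the units of the state.
- read_state(): the state, without advancing time (a new reading comes with each control period).
- capture(name): name is "side" or "top" or "wrist"; returns (picture, depth): 420x560x3 uint8, blue, green, red; 420x560 float32, m along the optical axis (not along the pixel's ray), 0 where there is no reading.
- get_calibration(name): a dict with "fx", "fy", "cx", "cy" (pixels), "k1" (the pictures are not rectified: a ray, as slopes to the right and down, at radius r is drawn at 1 + k1 r^2 times it, then the intrinsics apply), "R" (3x3) and "t" (3): a world point X has camera coordinates R X + t; the wrist camera has in their place "hand_eye" (4x4, takes a point from camera to tool coordinates, whose origin is the TCP and whose axes are the flange's). Camera axes: x right, y down, z forward; pixel columns grow to the right and rows downward; lengths in m; the calibration is good to about 2 mm. A picture is of the moment at which its call begins: read the wrist's pose just before it. get_calibration takes no time and is no camera call.
- job_done(): hands the job in; it is judged then, once.
The state is a dict: "time_s": time; "joints": joint angles; "qvel": joint speeds; "tau": joint torques, N m; "tool_pos": TCP position; "tcp_rot": TCP orientation; "force": force on the tool from outside, world axes, zero at the start; "moment": the same for the moment, N m; "width": finger opening in m; "grasp_force": force on a finger pad.
Only numpy, scipy, OpenCV 4.12 (cv2) and the standard library are available. Lean on these libraries where they do the work, as an engineer would, in place of code of your own. Each camera call takes 0.05 s, during which the arm holds its last target. There are 200 camera calls.

### The job

First lift the amber bottle off its cork coaster and stand it on the bench, clear of the camera's swing. Then pull the yellow T-handle plunger out along its leaning axis, twist it so that it stays out by itself and let go, swing the camera arm by its red handle until the camera is over the blue dish, and twist the plunger back so that it springs fully home and locks the arm there. Last, stand the bottle back in the middle of its coaster; leave the dishes and the other things where they are, never tip the bottle over, and do not let the camera arm bump it.

Things in the scene. Friction and masses are not known exactly. Their poses are not given: they have to be found in the camera images.
- stand: Fixed swing-arm stand, round white foot 170 mm across, 12 mm high. Origin on the vertical pivot axis at the bench top; z up. Azimuths below are in this frame, from its x axis towards its y axis; the stand is turned by up to about 9 deg. On the axis a steel index disc (radius 66 mm, z 37 to 57 mm) turns with the arm; above it a column of radius 28 mm up to z 153 mm. The plunger stands at azimuth 230 deg.
- boom (a joint): Swing angle of the camera arm about the pivot axis, rad: 0 parked, growing anticlockwise from above (-0.03 to 2.03). The index slots lie at 0, 1.257 and 1.990 rad, with about 0.02 rad of play when locked. One dish stands under the camera's place at 1.257, the other at 1.990; which is where changes. Friction 0.08 N m; the arm stays where it is left.
- swing_bar: White bar of the camera arm, 20 mm wide, z 117 to 141 mm, from the pivot axis to the camera 150 mm out. Origin on the pivot axis at bench height; x along the arm towards the camera, z up. Parked, x is at azimuth 33 deg; the azimuth is 33 deg plus the swing angle.
- head: Camera at the end of the arm, 150 mm from the pivot axis: upright grey cylinder 50 mm across, z 85 to 165 mm, lens nozzle down to z 75 mm, red round handle on top. Origin on its axis at bench height; z up.
- lens (a point): Centre of the lens, underneath the camera, 75 mm above the bench. To be over the blue dish's centre at the end.
- swing_handle (a point): Point to grasp on the red upright handle on top of the camera: a plain cylinder 26 mm across, from z 165 to 225 mm; this point lies on its axis at z 198 mm.
- plunger_pull (a joint): How far the plunger is pulled out along its axis, m: 0 fully home, stop at 0.024. A spring draws it back with about 6 N at 0, 13 N at the stop. At home its pin fills a slot of the index disc and locks the arm; above 0.016 the pin is clear of the disc. Twisted aside it rests at about 0.018. Let go untwisted with no slot below, it stops at about 0.015 on the disc's rim.
- plunger_twist (a joint): Twist of the plunger, rad, 0 to 1.4 (stop), growing anticlockwise looking down on the T-handle. Turns only when pulled out 0.019 or more; beyond 0.7 a cross pin rests on the collar and holds the plunger out. Friction 0.03 N m. Twisted back below about 0.2 the cross pin drops into its groove and the spring draws the plunger home, if the arm is within about 0.05 rad of a slot.
- tbar: Yellow T-handle: bar 64 mm long (its y), 14 mm thick (its x), 28 mm high (its z, outward along the pull, leaning 35 deg from vertical away from the pivot). Origin at the bar's centre, at home 107 mm from the pivot axis, 116 mm above the bench. It moves with pull and twist; at twist 0 its y is level. Below it a 9 mm shaft and, 23 mm below its centre when home, a collar 40 mm across the corners.
- bottle: Amber reagent bottle, loose, 0.2 to 0.4 kg, 56 mm across and 200 mm tall, with a blue cylindrical cap 36 mm across, z 162 to 200 mm above its underside, by which it can be lifted. Origin at the centre of its underside; z up. It starts on the coaster, in the way of the swinging arm and camera.
- coaster: Fixed cork coaster, disc 72 mm across and 4 mm thick, about 155 mm from the pivot between the parked camera and the first dish. Origin at the centre of its underside.
- blue_dish: Blue round specimen dish, loose, 76 mm across, 16 mm high with a brown rock up to z 26 mm; origin at the centre of its underside. The camera is to end over it. Leave it in place.
- white_dish: White round specimen dish of the same size with a grey-green rock. Leave it in place.
- slide_box: Wooden slide box, loose, 170 x 110 x 33 mm (x, y, z), origin at the centre of its underside. Leave it in place.
- jar: Jar with black lid, loose, 68 mm across, 95 mm tall, origin at the centre of its underside. Leave it in place.
- beaker: Beaker, loose, open, 70 mm across, 90 mm tall, origin at the centre of its underside. Leave it in place.
Things that resemble listed ones, but are neither listed nor needed, are in the scene too. Several things look just like the bottle: the one meant starts farthest from the robot's base. What is shaped like the blue_dish but purple or turquoise is not meant.

How it is judged:
By the outcome, as a careful person would: the job done as asked, in the order asked, and still so for the second after the job is handed in, with the robot touching nothing.
It also fails if it takes over 72 s, if anything falls off the work surface, if the arm or the gripper's body presses on something with over 40 N, if the wrist force passes 120 N, or if a joint passes its speed limit or range.

## Working session

There is one attempt and no reset: what is moved stays moved. The work goes in short steps, Python scripts to look and compute and a tool call to move; the robot and the scene stay as the last step left them, time stands still between calls to the robot, and variables do not carry over. Pictures are saved under pics/ and viewed, at most 10 in all, crops included, and the job is handed in when it is done.

Besides the shell and the picture viewer there is one more tool, called after "Emit:" as name([rows], argument=value, ...), one row to a line, values as JSON. servo_tool: Moves the arm, as the interface text tells. Its arguments: {"type":"object","properties":{"motion":{"type":"array","items":{"type":"array","items":{"type":"number","minimum":-1,"maximum":1}}},"jaw":{"type":"number"},"grip_force":{"type":"number"}},"required":["motion"]}

```bash
ls; mkdir -p pics; python3 - <<'E'
from bench import *
import cv2,numpy as np
s=read_state();print({k:(np.round(v,3).tolist() if not isinstance(v,float) else v) for k,v in s.items()})
for n in("top","side"):
    p,d=capture(n);cv2.imwrite(f"pics/{n}0.png",p);np.save(f"pics/{n}0.npy",d);c=get_calibration(n);print(n,c)
print(get_calibration("wrist"))
import bench;print([x for x in dir(bench) if x[0]!='_'])
E
```

```text
pics
{'time_s': 0.0, 'joints': [-1.344, 0.259, 1.536, 0.0, 1.348, -0.203], 'qvel': [0.0, 0.001, -0.0, -0.001, -0.001, 0.002], 'tau': [-0.002, -43.73, -28.401, 0.072, 0.041, -0.0], 'tool_pos': [0.229, -0.499, 0.218], 'tcp_rot': [[0.909, 0.417, -0.0], [0.417, -0.909, 0.002], [0.0, -0.002, -1.0]], 'force': [-0.234, -0.459, 0.466], 'moment': [0.04, 0.011, -0.009], 'grasp_force': 0.0, 'width': 0.09324679849367107}
top {'fx': 478.7955339465143, 'fy': 478.7955339465143, 'cx': 274.69282191892125, 'cy': 210.75677200546951, 'k1': -0.1290220556255617, 'R': array([[ 1.01784281e-02, -9.99947895e-01, -7.79143148e-04],
       [-9.98771385e-01, -1.01286550e-02, -4.85090763e-02],
       [ 4.84986571e-02,  1.27193203e-03, -9.98822438e-01]]), 't': array([-3.35809272e-04,  5.18019276e-01,  1.31910656e+00])}
side {'fx': 542.2427816623525, 'fy': 542.2427816623525, 'cx': 277.71142757938753, 'cy': 211.17591421886817, 'k1': -0.1609056847173488, 'R': array([[-0.9038716 , -0.42767946, -0.01031581],
       [-0.21653208,  0.47815634, -0.85116413],
       [ 0.36895798, -0.76710938, -0.52479826]]), 't': array([0.4638557 , 0.25921955, 1.1330785 ])}
{'fx': 359.9294092270029, 'fy': 359.9294092270029, 'cx': 280.8757849382855, 'cy': 210.18908398636285, 'k1': -0.09282597458969914, 'hand_eye': array([[-3.64890616e-05, -9.64371154e-01, -2.64552975e-01,
         7.39832200e-02],
       [ 9.99999178e-01, -3.74224066e-04,  1.22622648e-03,
         5.54234545e-05],
       [-1.28153953e-03, -2.64552713e-01,  9.64370375e-01,
        -1.66806587e-01],
       [ 0.00000000e+00,  0.00000000e+00,  0.00000000e+00,
         1.00000000e+00]])}
['MotionError', 'capture', 'get_calibration', 'hold_point_z', 'job_done', 'read_state']
```

View pics/top0.png

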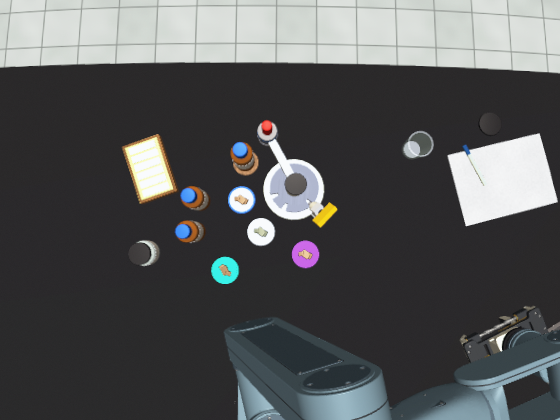

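View pics/side0.png

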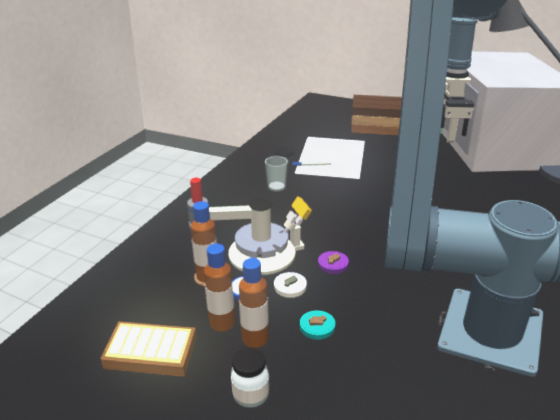

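The top view shows the stand at about (294,189), the red camera handle at (267,128), and the target bottle's cap at (242,150), which is the farthest bottle. The blue dish is at (241,199), the white dish at (261,231), and the yellow T-bar at (325,214). The side view agrees, and the bench to the right of the stand is free.

```bash
cat > h.py <<'E'
from bench import *
import cv2,numpy as np
def cam(n,s=None):
    c=get_calibration(n);K=np.array([[c['fx'],0,c['cx']],[0,c['fy'],c['cy']],[0,0,1]])
    if n!='wrist': R=c['R'].T;t=-R@c['t']
    else:
        H=c['hand_eye'];Rt=np.array(s['tcp_rot']);R=Rt@H[:3,:3];t=Rt@H[:3,3]+np.array(s['tool_pos'])
    return K,np.array([c['k1'],0,0,0]),R,t
def rays(n,px,s=None):
    K,d,R,t=cam(n,s);u=cv2.undistortPoints(np.float64(px).reshape(-1,1,2),K,d)[:,0]
    return np.c_[u,np.ones(len(u))]@R.T,t
def plane(n,px,z,s=None):
    r,t=rays(n,px,s);return t+r*((z-t[2])/r[:,2])[:,None]
def cloud(n,d,mask,s=None):
    v,u=np.nonzero(mask&(d>0));r,t=rays(n,np.c_[u,v],s);return t+r*d[v,u][:,None]
def hsv(p):return cv2.cvtColor(p,cv2.COLOR_BGR2HSV)
def circ(P):
    A=np.c_[2*P[:,:2],np.ones(len(P))];x=np.linalg.lstsq(A,(P[:,:2]**2).sum(1),rcond=None)[0]
    return x[:2],np.sqrt(x[2]+x[:2]@x[:2])
E
python3 - <<'E'
from h import *
print('hold',hold_point_z)
p=cv2.imread('pics/top0.png');d=np.load('pics/top0.npy');h=hsv(p).astype(int)
H,S,V=h[...,0],h[...,1],h[...,2]
yy,xx=np.mgrid[:420,:560]
def box(a,b,c,e):return (xx>=a)&(xx<=c)&(yy>=b)&(yy<=e)
def rep(nm,m,lo,hi):
    P=cloud('top',d,m);z=P[:,2];Q=P[(z>lo)&(z<hi)]
    mn,mx=Q[:,:2].min(0),Q[:,:2].max(0);print(nm,len(P),len(Q),'med',np.median(Q,0).round(4),'mid',((mn+mx)/2).round(4),'ext',(mx-mn).round(3));return Q
rep('bottlecap',(H>95)&(H<125)&(S>150)&box(225,135,258,170),.19,.22)
rep('othercap1',(H>95)&(H<125)&(S>150)&box(175,180,210,215),.15,.22)
rep('handle',((H<8)|(H>172))&(S>150)&box(255,115,280,140),.21,.24)
q=(H>95)&(H<125)&(S>120)&box(225,183,260,217);Q=rep('blue',q,.005,.03);print(circ(Q))
rep('white',(V>150)&(S<60)&box(243,215,280,250),.005,.03)
rep('tbar',(H>20)&(H<35)&(S>150)&box(305,195,345,230),.08,.16)
rep('column',box(270,160,320,215),.145,.165)
m=(V>170)&(S<40)&box(255,150,330,225);Q=rep('foot',m,.005,.018)
a=cloud('top',d,box(255,150,330,225));a=a[(a[:,2]>.006)&(a[:,2]<.017)]
print(circ(a))
rep('disc',box(255,150,330,225),.05,.062)
rep('head',box(250,110,285,150),.155,.172)
rep('beaker',box(395,125,440,165),.03,.11)
Q=rep('coaster',(H<20)&(S>80)&box(225,150,265,180),.001,.008);print(circ(Q))
E
```

```text
hold 0.0188
bottlecap 179 166 med [0.6559 0.0917 0.2049] mid [0.6572 0.0907] ext [0.034 0.032]
othercap1 184 177 med [0.5446 0.2132 0.2   ] mid [0.5447 0.219 ] ext [0.034 0.042]
handle 124 96 med [0.7082 0.0272 0.2251] mid [0.7087 0.0262] ext [0.025 0.022]
blue 153 113 med [0.5554 0.104  0.0168] mid [0.5486 0.099 ] ext [0.075 0.073]
(array([0.54863497, 0.09887842]), np.float64(0.036301992426603855))
white 609 576 med [0.4613 0.0436 0.0177] mid [0.4659 0.0357] ext [0.081 0.091]
tbar 302 275 med [ 0.5055 -0.1231  0.1255] mid [ 0.506  -0.1241] ext [0.062 0.06 ]
column 2844 397 med [ 0.5808 -0.0452  0.1535] mid [ 0.5952 -0.0426] ext [0.084 0.06 ]
foot 2680 949 med [ 0.5534 -0.0211  0.0129] mid [ 0.571  -0.0353] ext [0.187 0.189]
(array([ 0.57757896, -0.03876905]), np.float64(0.08267346146983129))
disc 5756 1243 med [ 0.5719 -0.0493  0.0577] mid [ 0.5761 -0.0454] ext [0.141 0.132]
head 1468 183 med [0.702  0.0257 0.1657] mid [0.6964 0.0358] ext [0.068 0.065]
beaker 1878 419 med [ 0.7025 -0.3931  0.0686] mid [ 0.6976 -0.3808] ext [0.068 0.071]
coaster 399 127 med [0.6356 0.0755 0.0042] mid [0.6539 0.0886] ext [0.071 0.071]
(array([0.65617086, 0.08994491]), np.float64(0.032665777260813426))
```

Emit:
servo_tool([
  [0.063,0.087,0.05,0.102],
  [0.063,0.087,0.05,0.102],
  [0.063,0.087,0.05,0.102],
  [0.063,0.087,0.05,0.102],
  [0.063,0.087,0.05,0.102],
  [0.063,0.087,0,0.102],
  [0.063,0.087,0,0.102],
  [0.063,0.087,0,0.102],
  [0.063,0.087,0,0.102],
  [0.063,0.087,0,0.102],
  [0.063,0.087,0,0.102],
  [0.063,0.087,0,0.102],
  [0.063,0.087,0,0.102],
  [0.063,0.087,0,0.102],
  [0.063,0.087,0,0.102],
  [0.063,0.087,0,0.102],
  [0.063,0.087,0,0.102],
  [0,0,0,0],
  [0,0,0,0],
], jaw=0.25, grip_force=20)

```text
time_s: 2.48
tool_pos: [0.6572, 0.0913, 0.318]
tcp_rot: [[-0.624, 0.781, -0.002], [0.781, 0.624, -0.001], [0.001, -0.002, -1.0]]
force: [0.3, 0.0, -0.9]
width: 0.07
grasp_force: 0.0
```

Emit:
servo_tool([
  [0,0,-0.1,0],
  [0,0,-0.1,0],
  [0,0,-0.1,0],
  [0,0,-0.05,0],
  [0,0,-0.022,0],
  [0,0,0,0],
])

```text
time_s: 3.22
tool_pos: [0.6574, 0.0908, 0.1701]
tcp_rot: [[-0.624, 0.782, -0.0], [0.782, 0.624, -0.0], [-0.0, -0.0, -1.0]]
force: [-0.0, 0.3, 0.3]
width: 0.0694
grasp_force: 0.0
```

Emit:
servo_tool([
  [0,0,0,0],
  [0,0,0,0],
  [0,0,0,0],
  [0,0,0,0],
], jaw=1, grip_force=25)

```text
time_s: 3.72
tool_pos: [0.6576, 0.0916, 0.1701]
tcp_rot: [[-0.625, 0.781, 0.0], [0.781, 0.625, -0.0], [-0.0, 0.0, -1.0]]
force: [-1.0, -0.1, 2.2]
width: 0.0357
grasp_force: 25.0
```

Emit:
servo_tool([
  [0,0,0.05,0],
  [0,0,0.1,0],
  [0,0,0.1,0],
  [0,0,0.1,0],
  [0,0,0.1,0],
  [0,0,0.1,0],
  [0,0,0.05,0],
  [-0.015,-0.05,0,0],
  [-0.03,-0.11,0,0],
  [-0.03,-0.11,0,0],
  [-0.03,-0.11,0,0],
  [-0.03,-0.11,0,0],
  [-0.03,-0.11,0,0],
  [-0.03,-0.11,0,0],
  [-0.03,-0.11,0,0],
  [-0.03,-0.11,0,0],
  [-0.0125,-0.05,0,0],
  [0,0,0,0],
])

```text
time_s: 5.98
tool_pos: [0.5495, -0.3017, 0.4082]
tcp_rot: [[-0.623, 0.783, -0.002], [0.783, 0.623, 0.002], [0.003, -0.001, -1.0]]
force: [0.5, 1.1, -2.5]
width: 0.0359
grasp_force: 25.0
```

Emit:
servo_tool([
  [0,0,-0.05,0],
  [0,0,-0.1,0],
  [0,0,-0.1,0],
  [0,0,-0.1,0],
  [0,0,-0.1,0],
  [0,0,-0.08,0],
  [0,0,-0.04,0],
  [0,0,-0.02,0],
  [0,0,-0.012,0],
  [0,0,0,0],
])

```text
time_s: 7.22
tool_pos: [0.551, -0.3006, 0.1698]
tcp_rot: [[-0.625, 0.781, 0.001], [0.781, 0.625, -0.001], [-0.001, 0.0, -1.0]]
force: [0.3, -0.0, -1.9]
width: 0.0358
grasp_force: 25.0
```

Emit:
servo_tool([
  [0,0,-0.005,0],
  [0,0,-0.005,0],
  [0,0,-0.0015,0],
  [0,0,0,0],
])

```text
time_s: 7.72
tool_pos: [0.5511, -0.301, 0.1661]
tcp_rot: [[-0.625, 0.781, 0.002], [0.781, 0.625, -0.002], [-0.003, 0.0, -1.0]]
force: [-1.1, 0.5, 5.5]
width: 0.0358
grasp_force: 25.0
```

Emit:
servo_tool([
  [0,0,0,0],
  [0,0,0,0],
  [0,0,0,0],
], jaw=0.25)

```text
time_s: 8.1
tool_pos: [0.5506, -0.3003, 0.1642]
tcp_rot: [[-0.625, 0.781, -0.0], [0.781, 0.625, 0.0], [0.0, -0.0, -1.0]]
force: [0.1, 0.2, 0.2]
width: 0.0609
grasp_force: 0.0
```

Emit:
servo_tool([
  [0,0,0.05,0],
  [0,0,0.1,0],
  [0,0,0.1,0],
  [0,0,0.085,0],
  [-0.02,0.07,0,0.02],
  [-0.025,0.1,0,0.03],
  [-0.025,0.1,0,0.03],
  [-0.025,0.1,0,0.03],
  [-0.02,0.07,0,0.023],
  [0,0,0,0],
  [0,0,0,0],
])

```text
time_s: 9.48
tool_pos: [0.5049, -0.1249, 0.2985]
tcp_rot: [[-0.727, 0.687, 0.0], [0.687, 0.727, -0.001], [-0.001, -0.0, -1.0]]
force: [-0.1, 0.2, -0.8]
width: 0.0695
grasp_force: 0.0
```

```bash
python3 - <<'E'
from h import *
s=read_state();p,d=capture('wrist');cv2.imwrite('pics/w1.png',p);np.save('pics/w1.npy',d)
h=hsv(p).astype(int);m=(h[...,0]>20)&(h[...,0]<35)&(h[...,1]>150)
P=cloud('wrist',d,m,s);P=P[P[:,2]>.09]
print(len(P),P.min(0).round(4),P.max(0).round(4),P.mean(0).round(4))
# top face: normal (sin35*r, cos35)
az=np.radians(226.7);n=np.array([np.sin(.611)*np.cos(az),np.sin(.611)*np.sin(az),np.cos(.611)])
k=P@n;print(np.percentile(k,[5,50,95]));T=P[k>np.percentile(k,95)-.004]
c=T.mean(0);w,V=np.linalg.eigh(np.cov((T-c).T));print('top centre',c.round(4),'bar centre',(c-.014*n).round(4),'long axis',V[:,2].round(3),'normal',V[:,0].round(3),np.sqrt(w*12).round(3))
print(s['tool_pos'],s['tcp_rot'])
p,d=capture('top');cv2.imwrite('pics/top1.png',p)
E
```

```text
1870 [ 0.4577 -0.1558  0.1061] [ 0.5375 -0.0804  0.4059] [ 0.5049 -0.1235  0.1268]
[-0.063085   -0.04113727 -0.03658401]
top centre [ 0.5006 -0.1287  0.1345] bar centre [ 0.5061 -0.1228  0.123 ] long axis [-0.043  0.111  0.993] normal [ 0.686  0.725 -0.051] [0.022 0.064 0.137]
[ 0.50487516 -0.12493419  0.29846862] [[-7.27034500e-01  6.86600880e-01  2.59794202e-04]
 [ 6.86600636e-01  7.27034487e-01 -6.48417281e-04]
 [-6.34083220e-04 -2.93046870e-04 -9.99999756e-01]]
```

View pics/w1.png

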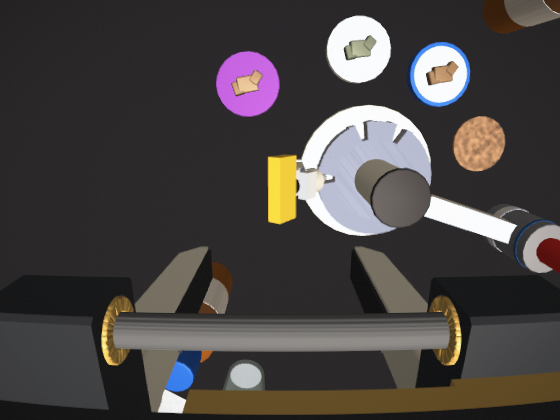

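The wrist view shows the yellow bar at about (282,189), lying squarely across the closing direction. The coaster is empty and the bottle stands out of the way. The depth fit picked up stray points, so I'm filtering it again.

```bash
python3 - <<'E'
from h import *
s=read_state();p=cv2.imread('pics/w1.png');d=np.load('pics/w1.npy')
h=hsv(p).astype(int);m=(h[...,0]>20)&(h[...,0]<35)&(h[...,1]>150);m[250:]=False
az=np.radians(226.7);r=np.array([np.cos(az),np.sin(az),0]);z=np.array([0,0,1.]);n=np.sin(.611)*r+np.cos(.611)*z;x=np.cos(.611)*r-np.sin(.611)*z
P=cloud('wrist',d,m,s);P=P[(P[:,2]<.15)&(P[:,2]>.08)]
y=np.cross(n,x)
for a,nm in((n,'n'),(x,'x'),(y,'y')):
    k=P@a;print(nm,np.percentile(k,[1,5,25,50,75,95,99]).round(4))
C=np.array([.505,-.1257,.116]);print('exp',C@n,C@x,C@y)
k=P@n;T=P[k>np.percentile(k,95)-.003];print(np.cov((T[:,:2]).T));w,V=np.linalg.eigh(np.cov(T.T));print(V[:,2],T.mean(0))
E
```

```text
n [-0.0652 -0.0631 -0.0529 -0.0414 -0.0376 -0.0367 -0.0361]
x [-0.2846 -0.2842 -0.2837 -0.2832 -0.2778 -0.2715 -0.2703]
y [0.422  0.4236 0.4363 0.4524 0.4687 0.4824 0.4852]
exp -0.05119556579734816 -0.2752947929884209 0.45373260957986233
[[ 0.00018913 -0.00016688]
 [-0.00016688  0.00017178]]
[-0.72538151  0.68824942 -0.01159343] [ 0.50062878 -0.12985967  0.12846445]
```

Emit:
servo_tool([
  [0.003,0.001,0,-0.15],
  [0,0,0,-0.15],
  [0,0,0,-0.15],
  [0,0,0,-0.15],
  [0,0,0,-0.15],
  [0,0,-0.05,-0.15],
  [0,0,-0.05,-0.15],
  [0,0,-0.08,-0.15],
  [0,0,-0.08,-0.15],
  [0,0,-0.08,-0.15],
  [0,0,-0.08,0],
  [0,0,-0.05,0],
  [0,0,-0.02,0],
  [0,0,0,0],
  [0,0,0,0],
], jaw=0)

```text
time_s: 11.45
tool_pos: [0.5065, -0.1245, 0.1033]
tcp_rot: [[0.687, 0.727, 0.002], [0.727, -0.687, -0.001], [0.0, 0.002, -1.0]]
force: [0.4, -1.0, 0.7]
width: 0.0935
grasp_force: 0.0
```

Emit:
servo_tool([
  [0,0,0,0],
  [0,0,0,0],
  [0,0,0,0],
  [0,0,0,0],
], jaw=1, grip_force=40)

```text
time_s: 11.95
tool_pos: [0.5058, -0.124, 0.1027]
tcp_rot: [[0.686, 0.727, 0.0], [0.727, -0.686, -0.0], [0.0, 0.0, -1.0]]
force: [0.0, -0.0, 1.5]
width: 0.0637
grasp_force: 40.0
```

Emit:
servo_tool([
  [-0.005,-0.005,0.01,0],
  [-0.005,-0.005,0.01,0],
  [-0.005,-0.005,0.01,0],
  [-0.005,-0.006,0.011,0],
  [-0.002,-0.002,0.004,0],
  [0,0,0,0],
])

```text
time_s: 12.7
tool_pos: [0.4975, -0.1324, 0.1197]
tcp_rot: [[0.687, 0.727, 0.001], [0.727, -0.687, 0.002], [0.002, -0.001, -1.0]]
force: [6.9, 2.9, -10.8]
width: 0.0636
grasp_force: 40.0
```

Emit:
servo_tool([
  [-0.001,-0.001,0.002,0.06],
  [0,0,0,0.1],
  [0,0,0,0.1],
  [0,0,0,0.1],
  [0,0,0,0.1],
  [0,0,0,0],
])

```text
time_s: 13.45
tool_pos: [0.4992, -0.1368, 0.1229]
tcp_rot: [[0.273, 0.962, 0.007], [0.962, -0.273, -0.005], [-0.003, 0.008, -1.0]]
force: [1.4, -5.8, -2.0]
width: 0.0662
grasp_force: 40.4
```

```bash
python3 - <<'E'
from h import *
s=read_state();print(s['force'],s['moment'],s['tool_pos'])
p,d=capture('side');w,dw=capture('wrist');cv2.imwrite('pics/c2.png',np.hstack([cv2.resize(p[150:290,220:360],(420,420),interpolation=2),cv2.resize(w[100:310,180:390],(380,420)) if 0 else cv2.resize(w[60:340,160:415],(380,420))]))
h=hsv(w).astype(int);m=(h[...,0]>20)&(h[...,0]<35)&(h[...,1]>150);
P=cloud('wrist',dw,m,s);P=P[(P[:,2]<.17)&(P[:,2]>.09)];print(len(P),P.min(0),P.max(0),P.mean(0))
E
```

```text
[ 1.41381566 -5.76739191 -1.9940428 ] [-1.66652345 -1.88487371 -1.00417763] [ 0.49924514 -0.13678745  0.12291772]
8877 [ 0.46636357 -0.1561168   0.11683007] [ 0.53452237 -0.10639567  0.15404284] [ 0.50025782 -0.12908757  0.13747309]
```

View pics/c2.png

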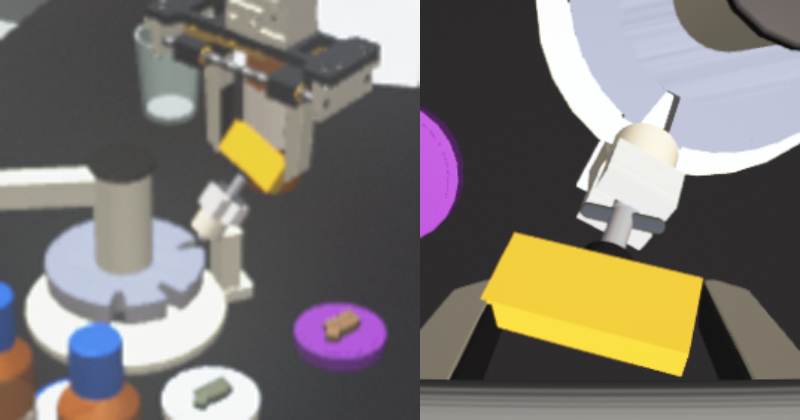

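The plunger is out. Its cross pin shows above the collar near (620,215) in the crop, and the bar has started to twist but lags the gripper. I'll keep turning.

Emit:
servo_tool([
  [0,0,0,0.1],
  [0,0,0,0.1],
  [0,0,0,0.1],
  [0,0,0,0.1],
  [0,0,0,0.1],
  [0,0,0,0.1],
  [0,0,0,0],
])

```text
time_s: 14.42
tool_pos: [0.4998, -0.134, 0.1224]
tcp_rot: [[-0.346, 0.938, 0.007], [0.938, 0.346, -0.001], [-0.003, 0.007, -1.0]]
force: [8.0, 1.1, -4.1]
width: 0.0658
grasp_force: 40.0
```

```bash
cat >> h.py <<'E'
def tbar(s,dw,w):
    h=hsv(w).astype(int);m=(h[...,0]>20)&(h[...,0]<35)&(h[...,1]>150)
    P=cloud('wrist',dw,m,s);P=P[(P[:,2]<.18)&(P[:,2]>.08)]
    az=np.radians(226.6);r=np.array([np.cos(az),np.sin(az),0]);z=np.array([0,0,1.]);n=np.sin(.611)*r+np.cos(.611)*z;x=np.cos(.611)*r-np.sin(.611)*z
    y=np.cross(n,x);k=P@n;top=np.percentile(k,97);T=P[k>top-.004]
    Q=np.c_[T@x,T@y].astype(np.float32);(cx,cy),(a,b),ang=cv2.minAreaRect(Q)
    bx=cv2.boxPoints(((cx,cy),(a,b),ang));e=bx[1]-bx[0];f=bx[2]-bx[1];e=e if np.hypot(*e)>np.hypot(*f) else f
    t=np.degrees(np.arctan2(-e[0],e[1]));t=(t+90)%180-90
    print('pull',top+.0371,'twist deg',t,'rect',a,b,'centre',x*cx+y*cy+n*(top-.014))
E
python3 - <<'E'
from h import *
s=read_state();print(s['force'],s['moment'],s['tool_pos'])
w,d=capture('wrist');cv2.imwrite('pics/w3.png',w);tbar(s,d,w)
E
```

```text
[ 7.98507122  1.05958333 -4.06417289] [ 0.37376313 -2.23700093 -0.17975305] [ 0.49978211 -0.13404931  0.12239842]
pull 0.017235030936013626 twist deg 51.864883 rect 0.018001792952418327 0.06472612172365189 centre [ 0.4987808  -0.13109637  0.13197399]
```

Emit:
servo_tool([
  [0,0,0,0.1],
  [0,0,0,0.08],
  [0,0,0,0],
])

```text
time_s: 14.85
tool_pos: [0.5, -0.1334, 0.1223]
tcp_rot: [[-0.515, 0.857, 0.008], [0.857, 0.515, 0.0], [-0.004, 0.007, -1.0]]
force: [9.3, 3.9, -3.3]
width: 0.0651
grasp_force: 40.0
```

Emit:
servo_tool([
  [0,0,0,0],
  [0,0,0,0],
  [0,0,0,0],
  [0,0,0.05,0],
  [0,0,0.1,0],
  [0,0,0.1,0],
  [0,0,0.1,0],
  [0,0,0.08,0],
  [0,0,0,0],
], jaw=0)

```text
time_s: 15.98
tool_pos: [0.4975, -0.1342, 0.2958]
tcp_rot: [[-0.516, 0.857, 0.004], [0.857, 0.516, -0.003], [-0.004, 0.002, -1.0]]
force: [-0.0, 0.0, 0.4]
width: 0.0928
grasp_force: 0.0
```

```bash
python3 - <<'E'
from h import *
s=read_state();print(s['force'],s['moment'],s['tool_pos'],s['joints'])
w,d=capture('wrist');cv2.imwrite('pics/w4.png',w);tbar(s,d,w)
E
```

```text
[-0.03835399  0.03763684  0.44191903] [-0.01751691 -0.12436007  0.02613595] [ 0.49746247 -0.13423433  0.2958007 ] [-4.80101325e-01  1.50675245e-01  1.48430252e+00 -2.63327680e-04
  1.50158966e+00 -1.02180650e+00]
pull 0.0178169188111278 twist deg 58.695374 rect 0.015414703637361526 0.06499967724084854 centre [ 0.49856696 -0.13191331  0.13216576]
```

View pics/w4.png

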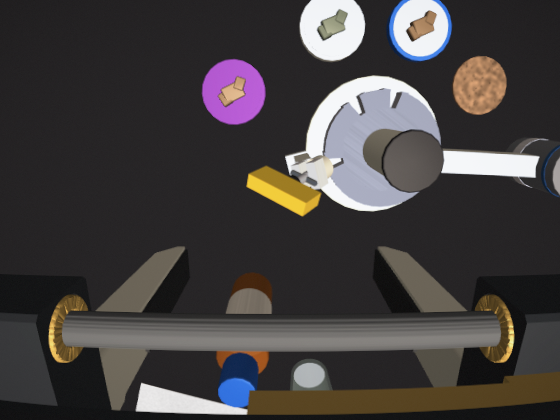

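The plunger stays out by itself: pull is about 18 mm and twist about 59°. The bar is at (284,190) in the picture. Next is the camera handle.

Emit:
servo_tool([
  [0.055,0.04,0.01,0],
  [0.08,0.06,0,0],
  [0.08,0.06,0,0],
  [0.08,0.06,0,0],
  [0.08,0.06,0,0],
  [0.08,0.06,0,0],
  [0.0725,0.06,0,0],
  [0,0,0,0],
  [0,0,0,0],
], jaw=0.3)

```text
time_s: 17.15
tool_pos: [0.7066, 0.026, 0.2954]
tcp_rot: [[-0.516, 0.857, -0.003], [0.857, 0.516, -0.0], [0.002, -0.003, -1.0]]
force: [0.3, -0.4, 0.4]
width: 0.0654
grasp_force: 0.0
```

```bash
python3 - <<'E'
from h import *
s=read_state();print(s['tool_pos'])
w,d=capture('wrist');h=hsv(w).astype(int);m=((h[...,0]<8)|(h[...,0]>172))&(h[...,1]>150)&(h[...,2]>60);cv2.imwrite('pics/w5.png',w)
P=cloud('wrist',d,m,s);P=P[(P[:,2]>.215)&(P[:,2]<.235)];print(len(P),np.median(P,0),(P.min(0)+P.max(0))/2,P.max(0)-P.min(0))
E
```

```text
[0.7066464  0.02604692 0.29537038]
1059 [0.71133573 0.02693145 0.22549438] [0.71218854 0.02526944 0.22141579] [0.02534132 0.02571079 0.01280456]
```

Emit:
servo_tool([
  [0.007,0.001,-0.08,0],
  [0,0,-0.1,0],
  [0,0,-0.08,0],
  [0,0,-0.03,0],
  [0,0,0,0],
])

```text
time_s: 17.82
tool_pos: [0.7098, 0.0262, 0.1813]
tcp_rot: [[-0.515, 0.857, -0.001], [0.857, 0.515, -0.0], [0.0, -0.001, -1.0]]
force: [0.3, 0.3, 1.0]
width: 0.0652
grasp_force: 0.0
```

Emit:
servo_tool([
  [0,0,0,0],
  [0,0,0,0],
  [0,0,0,0],
  [0,0,0,0],
], jaw=1, grip_force=20)

```text
time_s: 18.32
tool_pos: [0.7105, 0.0269, 0.1816]
tcp_rot: [[-0.516, 0.857, 0.0], [0.857, 0.516, -0.0], [-0.0, 0.0, -1.0]]
force: [0.0, -0.1, 0.0]
width: 0.0296
grasp_force: 0.0
```

Emit:
servo_tool([
  [0,0,0,0],
  [0,0,0,0],
  [-0.033,0.049,0,0.15],
  [-0.04,0.043,0,0.15],
  [-0.047,0.036,0,0.15],
  [-0.052,0.028,0,0.15],
  [-0.055,0.02,0,0.15],
  [-0.058,0.011,0,0.15],
  [-0.059,0.002,0,0.15],
  [-0.058,-0.008,0,0.15],
  [0,0,0,0],
  [0,0,0,0],
])

```text
time_s: 19.82
tool_pos: [0.5499, 0.0995, 0.1814]
tcp_rot: [[-0.975, -0.223, 0.0], [-0.223, 0.975, 0.001], [-0.0, 0.001, -1.0]]
force: [-2.4, 1.6, 1.9]
width: 0.0255
grasp_force: 20.0
```

```bash
python3 - <<'E'
from h import *
s=read_state();print(s['tool_pos'],s['force'],s['width'],s['grasp_force'],s['joints'])
p,d=capture('top');cv2.imwrite('pics/top2.png',p)
h=hsv(p).astype(int);m=((h[...,0]<8)|(h[...,0]>172))&(h[...,1]>150)
p,d=capture('side');cv2.imwrite('pics/side2.png',p)
E
```

```text
[0.54993025 0.09954141 0.18140889] [-2.37303602  1.61478206  1.8871722 ] 0.025548683546183126 19.99989151954651 [-2.09686895e-02  3.01637128e-01  1.57001643e+00  7.13527694e-04
  1.26985602e+00 -1.81693708e+00]
```

Emit:
servo_tool([
  [0,0,0,0],
  [0,0,0,0],
  [0,0,0,0],
  [0,0,0.06,0],
  [0,0,0.1,0],
  [0,0,0.1,0],
  [0,0,0.03,0],
  [-0.014,-0.06,0,-0.13],
  [-0.014,-0.065,0,-0.13],
  [-0.014,-0.065,0,-0.13],
  [-0.014,-0.065,0,-0.13],
  [-0.014,-0.065,0,-0.13],
  [-0.014,-0.065,0,-0.13],
  [-0.014,-0.065,0,-0.13],
  [-0.014,-0.065,0,-0.13],
  [-0.014,-0.065,0,-0.13],
  [0,0,0,-0.03],
  [0,0,0,0],
], jaw=0.25)

```text
time_s: 22.18
tool_pos: [0.499, -0.1322, 0.2966]
tcp_rot: [[-0.517, 0.856, -0.001], [0.856, 0.517, 0.001], [0.001, -0.0, -1.0]]
force: [-0.4, -0.1, -0.3]
width: 0.0697
grasp_force: 0.0
```

```bash
python3 - <<'E'
from h import *
s=read_state();print(s['time_s'],s['tool_pos'],s['tcp_rot'][:,1],s['width'])
w,d=capture('wrist');cv2.imwrite('pics/w6.png',w);tbar(s,d,w)
p,d=capture('top');cv2.imwrite('pics/top3.png',p);np.save('pics/top3.npy',d)
h=hsv(p).astype(int);m=((h[...,0]<8)|(h[...,0]>172))&(h[...,1]>150);m[:,:200]=0;m[230:]=0
P=cloud('top',d,m);P=P[(P[:,2]>.215)&(P[:,2]<.24)];print(len(P),np.median(P,0),(P.min(0)+P.max(0))/2)
E
```

```text
22.175 [ 0.49903242 -0.13217956  0.29656465] [ 8.56130901e-01  5.16758965e-01 -2.30404203e-04] 0.06973405798801788
pull 0.017833950632388327 twist deg 58.394806 rect 0.01564323715865612 0.06508644670248032 centre [ 0.49860804 -0.13188279  0.13222186]
82 [0.5506111  0.10039879 0.22507604] [0.54954392 0.10061477 0.22542379]
```

Emit:
servo_tool([
  [0,0,-0.06,0],
  [0,0,-0.1,0],
  [0,0,-0.1,0],
  [0,0,-0.1,0],
  [0,0,-0.06,0],
  [0,0,-0.03,0],
  [0,0,0,0],
], jaw=0)

```text
time_s: 23.15
tool_pos: [0.4991, -0.1322, 0.1169]
tcp_rot: [[-0.517, 0.856, -0.001], [0.856, 0.517, 0.001], [0.001, -0.0, -1.0]]
force: [-0.1, 0.6, 0.8]
width: 0.0931
grasp_force: 0.0
```

Emit:
servo_tool([
  [0,0,0,0],
  [0,0,0,0],
  [0,0,0,0],
  [0,0,0,0],
  [-0.002,-0.002,0.004,0],
  [-0.002,-0.002,0.004,0],
  [0,0,0,0],
], jaw=1, grip_force=40)

```text
time_s: 24.02
tool_pos: [0.4983, -0.1335, 0.1193]
tcp_rot: [[-0.515, 0.857, 0.001], [0.857, 0.515, 0.002], [0.001, 0.002, -1.0]]
force: [7.6, 1.5, -11.2]
width: 0.0647
grasp_force: 40.0
```

Emit:
servo_tool([
  [0,0,0,-0.12],
  [0,0,0,-0.12],
  [0,0,0,-0.12],
  [0,0,0,-0.12],
  [0,0,0,-0.12],
  [0,0,0,-0.12],
  [0,0,0,0],
])

```text
time_s: 24.9
tool_pos: [0.4974, -0.1343, 0.1202]
tcp_rot: [[0.21, 0.978, -0.001], [0.978, -0.21, 0.0], [0.0, -0.001, -1.0]]
force: [0.2, -1.5, -1.7]
width: 0.0672
grasp_force: 39.8
```

```bash
python3 - <<'E'
from h import *
s=read_state();print(s['tool_pos'],s['force'],s['moment'])
w,d=capture('wrist');tbar(s,d,w)
E
```

```text
[ 0.49736767 -0.13432599  0.12017886] [ 0.18700178 -1.50778104 -1.65370862] [-0.05602289  0.17405     0.08793374]
pull 0.016629488005281707 twist deg 28.209793 rect 0.021674610674381256 0.06521645188331604 centre [ 0.49924347 -0.13045591  0.13178328]
```

Emit:
servo_tool([
  [-0.002,-0.002,0.004,0],
  [-0.002,-0.002,0.004,0],
  [0,0,0,-0.12],
  [0,0,0,-0.12],
  [0,0,0,-0.12],
  [0,0,0,-0.12],
  [0,0,0,-0.12],
  [0,0,0,0],
])

```text
time_s: 25.95
tool_pos: [0.4939, -0.134, 0.1217]
tcp_rot: [[0.742, 0.67, -0.005], [0.67, -0.742, 0.004], [-0.001, -0.006, -1.0]]
force: [-0.4, 5.1, -13.6]
width: 0.0633
grasp_force: 40.2
```

```bash
python3 - <<'E'
from h import *
s=read_state();print(s['tool_pos'],s['force'],s['moment'])
w,d=capture('wrist');tbar(s,d,w)
E
```

```text
[ 0.49391738 -0.13398476  0.12171335] [ -0.37757638   5.08783899 -13.62354267] [1.128434   0.26995608 1.18145716]
pull 0.013770053197177879 twist deg -1.2803116 rect 0.06539379805326462 0.016530323773622513 centre [ 0.49998507 -0.12950594  0.12913255]
```

Emit:
servo_tool([
  [0,0,0,0],
  [0,0,0,0],
  [0,0,0,0],
  [0,0,0.05,0],
  [0,0,0.1,0],
  [0,0,0.1,0],
  [0,0,0.1,0],
  [0,0,0.08,0],
  [0,0,0,0],
], jaw=0)

```text
time_s: 27.12
tool_pos: [0.4976, -0.1371, 0.2992]
tcp_rot: [[0.745, 0.667, 0.007], [0.667, -0.745, -0.004], [0.003, 0.007, -1.0]]
force: [-0.6, 0.4, 0.1]
width: 0.0929
grasp_force: 0.0
```

```bash
python3 - <<'E'
from h import *
s=read_state();print(s['time_s'],s['tool_pos'],s['tcp_rot'][:,1])
w,d=capture('wrist');cv2.imwrite('pics/w7.png',w);tbar(s,d,w)
p,d=capture('top');cv2.imwrite('pics/top4.png',p)
h=hsv(p).astype(int);m=((h[...,0]<8)|(h[...,0]>172))&(h[...,1]>150);m[:,:200]=0;m[230:]=0
P=cloud('top',d,m);P=P[(P[:,2]>.215)&(P[:,2]<.24)];print(len(P),np.median(P,0),(P.min(0)+P.max(0))/2)
m=(h[...,0]>95)&(h[...,0]<125)&(h[...,1]>150);m[:,:330]=0
P=cloud('top',d,m);P=P[(P[:,2]>.185)&(P[:,2]<.22)];print('cap',len(P),np.median(P,0),(P.min(0)+P.max(0))/2)
E
```

```text
27.125 [ 0.49759028 -0.13705294  0.29916607] [ 0.66701419 -0.74500818  0.00740902]
pull -0.00010073839030048243 twist deg -0.7822571 rect 0.06356639415025711 0.01624428667128086 centre [ 0.50546027 -0.12407662  0.11759571]
82 [0.55058043 0.10030517 0.22519142] [0.5497019  0.10062461 0.22393631]
cap 4 [ 0.565829   -0.30854247  0.2007567 ] [ 0.56591936 -0.30830891  0.20109524]
```

View pics/w7.png

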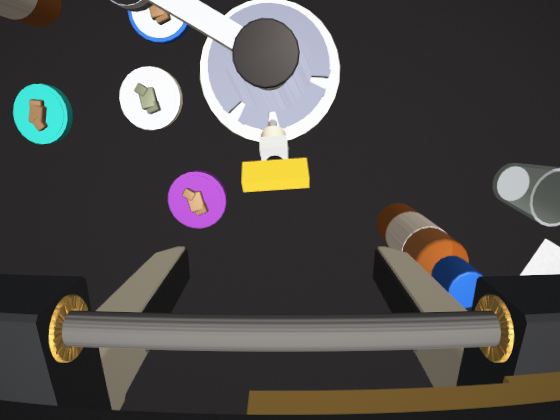

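The plunger is fully home: pull and twist both read 0, and the bar is at (275,175). The arm is locked over the blue dish and the bottle is still standing. Now I'll fetch the bottle.

Emit:
servo_tool([
  [0.013,-0.041,0,0.145],
  [0.013,-0.041,0,0.145],
  [0.013,-0.041,0,0.145],
  [0.013,-0.041,0,0.145],
  [0.013,-0.041,0,0.145],
  [0.013,-0.041,0,0.145],
  [0.014,-0.041,0,0.145],
  [0.014,-0.041,0,0.145],
  [0.014,-0.041,0,0.145],
  [0.014,-0.041,0,0.145],
  [0,0,0,0],
  [0,0,0,0],
], jaw=0.25)

```text
time_s: 28.72
tool_pos: [0.5492, -0.2993, 0.2945]
tcp_rot: [[-0.625, 0.781, -0.002], [0.781, 0.625, 0.002], [0.002, -0.0, -1.0]]
force: [0.8, -0.4, 0.1]
width: 0.0697
grasp_force: 0.0
```

```bash
python3 - <<'E'
from h import *
s=read_state();print(s['tool_pos'],s['tcp_rot'][:,1])
w,d=capture('wrist');h=hsv(w).astype(int);m=(h[...,0]>95)&(h[...,0]<125)&(h[...,1]>150)
P=cloud('wrist',d,m,s);P=P[(P[:,2]>.192)&(P[:,2]<.21)];print('cap',len(P),np.median(P,0),(P.min(0)+P.max(0))/2,np.ptp(P,0))
p,d=capture('top');h=hsv(p).astype(int);yy,xx=np.mgrid[:420,:560]
m=(h[...,0]<22)&(h[...,1]>60)&(xx>225)&(xx<275)&(yy>140)&(yy<185)
P=cloud('top',d,m);P=P[(P[:,2]>0.001)&(P[:,2]<.009)];mn,mx=np.percentile(P[:,:2],[.5,99.5],axis=0);print('coaster',len(P),P.mean(0),(mn+mx)/2,mx-mn)
c,_=cv2.findContours(m.astype(np.uint8),0,1);c=max(c,key=cv2.contourArea);print(circ(plane('top',c[:,0],.004)))
E
```

```text
[ 0.54915339 -0.29930314  0.29453651] [ 7.80665227e-01  6.24949388e-01 -2.55126634e-04]
cap 645 [ 0.54685383 -0.30915956  0.2005121 ] [ 0.55215522 -0.30208501  0.19751203] [0.03566617 0.0347976  0.01099632]
coaster 446 [0.65486594 0.08980739 0.004806  ] [0.65511795 0.09002299] [0.06887013 0.06795425]
(array([0.65499805, 0.08906539]), np.float64(0.03628962099447079))
```

Emit:
servo_tool([
  [0.003,-0.003,-0.08,0],
  [0,0,-0.1,0],
  [0,0,-0.08,0],
  [0,0,-0.04,0],
  [0,0,-0.018,0],
  [0,0,0,0],
])

```text
time_s: 29.58
tool_pos: [0.5511, -0.3013, 0.1691]
tcp_rot: [[-0.627, 0.779, 0.001], [0.779, 0.627, -0.001], [-0.001, 0.0, -1.0]]
force: [0.1, 0.5, -0.6]
width: 0.0697
grasp_force: 0.0
```

Emit:
servo_tool([
  [0,0,0,0],
  [0,0,0,0],
  [0,0,0,0],
  [0,0,0,0],
  [0,0,0,0],
  [0,0,0.05,0],
  [0,0,0.1,0],
  [0,0,0.1,0],
  [0,0,0.1,0],
  [0,0,0.1,0],
  [0,0,0.1,0],
  [0,0,0.05,0],
  [0,0,0,0],
], jaw=1, grip_force=25)

```text
time_s: 31.2
tool_pos: [0.5512, -0.3014, 0.4095]
tcp_rot: [[-0.627, 0.779, 0.002], [0.779, 0.627, -0.002], [-0.002, 0.001, -1.0]]
force: [1.1, 0.5, -3.1]
width: 0.0356
grasp_force: 25.0
```

Emit:
servo_tool([
  [0.0145,0.054,0,0],
  [0.029,0.109,0,0],
  [0.029,0.109,0,0],
  [0.029,0.109,0,0],
  [0.029,0.109,0,0],
  [0.029,0.109,0,0],
  [0.029,0.109,0,0],
  [0.029,0.109,0,0],
  [0.029,0.109,0,0],
  [0.0155,0.0525,0,0],
  [0,0,0,0],
  [0,0,0,0],
])

```text
time_s: 32.7
tool_pos: [0.6553, 0.0892, 0.408]
tcp_rot: [[-0.627, 0.779, -0.001], [0.779, 0.627, -0.001], [0.0, -0.001, -1.0]]
force: [0.0, -0.5, -2.1]
width: 0.0359
grasp_force: 25.0
```

Emit:
servo_tool([
  [0,0,-0.05,0],
  [0,0,-0.1,0],
  [0,0,-0.1,0],
  [0,0,-0.1,0],
  [0,0,-0.1,0],
  [0,0,-0.06,0],
  [0,0,-0.04,0],
  [0,0,-0.02,0],
  [0,0,0,0],
])

```text
time_s: 33.83
tool_pos: [0.6557, 0.0897, 0.1807]
tcp_rot: [[-0.627, 0.779, 0.0], [0.779, 0.627, -0.0], [-0.0, 0.0, -1.0]]
force: [0.2, 0.9, -3.3]
width: 0.0356
grasp_force: 25.0
```

Emit:
servo_tool([
  [0,0,-0.008,0],
  [0,0,-0.006,0],
  [0,0,-0.004,0],
  [0,0,0,0],
])

```text
time_s: 34.33
tool_pos: [0.6555, 0.0903, 0.1732]
tcp_rot: [[-0.627, 0.779, -0.0], [0.779, 0.627, -0.0], [0.0, -0.0, -1.0]]
force: [-0.2, -0.2, -2.2]
width: 0.0358
grasp_force: 25.0
```

```bash
python3 - <<'E'
from h import *
p,d=capture('side');cv2.imwrite('pics/c8.png',cv2.resize(p[180:310,150:280],(600,600),interpolation=2))
E
```

```text
(no output)
```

View pics/c8.png

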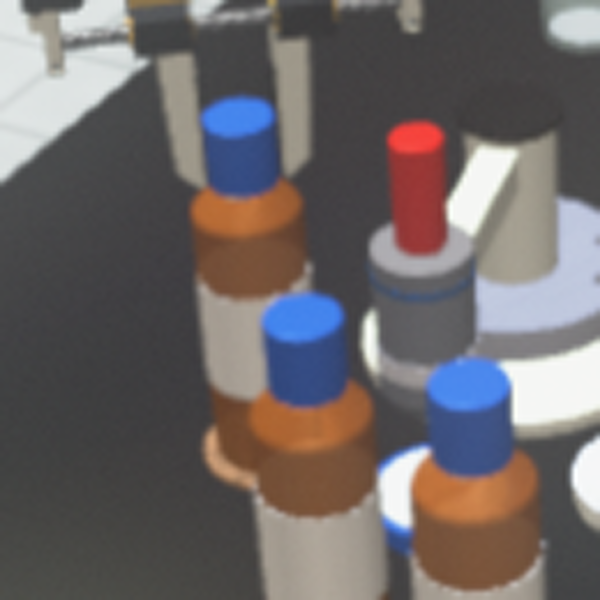

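The bottle hangs over the coaster at about (240,460) in the crop, clear of the camera. I'll lower it the last millimetre.

Emit:
servo_tool([
  [0,0,-0.003,0],
  [0,0,-0.002,0],
  [0,0,0,0],
])

```text
time_s: 34.75
tool_pos: [0.656, 0.0902, 0.1727]
tcp_rot: [[-0.627, 0.779, 0.002], [0.779, 0.627, -0.0], [-0.001, 0.001, -1.0]]
force: [-2.4, -0.2, 5.0]
width: 0.0353
grasp_force: 25.0
```

Contact. I'll release and retreat.

Emit:
servo_tool([
  [0,0,0,0],
  [0,0,0,0],
  [0,0,0,0],
  [0,0,0.05,0],
  [0,0,0.1,0],
  [0,0,0.1,0],
  [0,0,0.1,0],
  [-0.05,-0.1,0,0],
  [-0.06,-0.13,0,0],
  [-0.06,-0.13,0,0],
  [-0.06,-0.13,0,0],
  [-0.06,-0.13,0,0],
  [-0.06,-0.13,0,0],
  [-0.05,-0.1,0,0],
  [0,0,0,0],
], jaw=0.25)

```text
time_s: 36.62
tool_pos: [0.4942, -0.2526, 0.311]
tcp_rot: [[-0.624, 0.782, -0.001], [0.782, 0.624, -0.0], [0.0, -0.001, -1.0]]
force: [0.4, 0.9, -0.0]
width: 0.0697
grasp_force: 0.0
```

```bash
python3 - <<'E'
from h import *
p,d=capture('top');cv2.imwrite('pics/top9.png',p);h=hsv(p).astype(int);yy,xx=np.mgrid[:420,:560]
b=(h[...,0]>95)&(h[...,0]<125)&(h[...,1]>150)
m=b&(xx>225)&(xx<258)&(yy>135)&(yy<170);P=cloud('top',d,m);P=P[(P[:,2]>.19)&(P[:,2]<.22)];print('cap',np.median(P,0),(P.min(0)+P.max(0))/2)
# visible coaster edge pixels
m=(h[...,0]<22)&(h[...,1]>60)&(xx>225)&(xx<275)&(yy>140)&(yy<190)
P=cloud('top',d,m);P=P[(P[:,2]>0.001)&(P[:,2]<.009)];print(len(P),P.min(0),P.max(0))
r=np.hypot(*(P[:,:2]-[.655,.0895]).T);print('r',np.percentile(r,[0,50,100]))
m=((h[...,0]<8)|(h[...,0]>172))&(h[...,1]>150)&(xx>200)&(yy<230);P=cloud('top',d,m);P=P[(P[:,2]>.215)&(P[:,2]<.24)];print('handle',(P.min(0)+P.max(0))/2)
cv2.imwrite('pics/c9.png',cv2.resize(p[90:290,110:400],(800,552),interpolation=2))
E
```

```text
cap [0.64965397 0.09416433 0.20450473] [0.65640209 0.09062919 0.19999049]
136 [0.61802368 0.05341273 0.00105482] [0.71277672 0.12992991 0.00882414]
r [0.02468585 0.03265016 0.05794546]
handle [0.54968776 0.10050095 0.22420524]
```

View pics/c9.png

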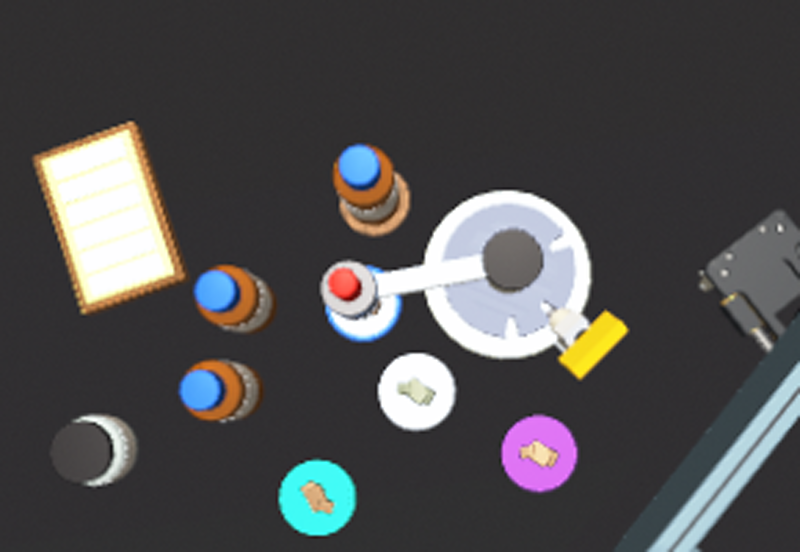

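The bottle stands on its coaster at about (370,195). The camera is over the blue dish at about (350,288), the plunger is home, and the other things have not moved.

```bash
python3 -c "
from bench import *
print(job_done())"
```

```text
the job is handed in; nothing more can be done
None
```

The job is handed in at about 37 s of the 72 s allowed: the camera arm is locked over the blue dish with the plunger fully home, the bottle stands within about 2 mm of the middle of its coaster, and nothing else looks moved in the final picture.

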